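Fetch the battery pack from behind the glass caddy

ROBOT

A 6-joint arm with a two-finger parallel gripper is mounted at the origin on the work surface. World frame = base frame: x ahead of the robot, y to its left, z up, the work surface at z = 0. Lengths are in m, angles in degrees, forces in N, time in s.
With the tool pointing down it reaches from about 0.3 to 0.75 m from the base axis. Payload 8.5 kg.
Tool frame: the origin (TCP) lies at the very end of the fingers, on their centre line; the grasp point (between the pads) lies 19 mm behind it; z points along the fingers, y is the line along which they close (so a half turn about z gives the same grasp; the last joint's range is limited). The gripper opens to 85 mm and grips with 20 to 120 N. Pads are 22 mm wide; open, the fingers measure 114 mm over their backs; the gripper's body (76 mm by 85 mm) begins 54 mm behind the grasp point. The pads swing forward as they close: fully open they stand 13 mm farther back than shut.
Start: joints at [-12.336, 21.807, 74.336, -0, 83.858, -12.336], TCP at [0.55, 0, 0.231] pointing down, gripper open.
Joint ranges: [-178.18, 178.18], [-50.72, 133.34], [12.68, 142.11], [-81.47, 261.47], [9.98, 163.14], [-165.26, 165.26]. Speed limits (degrees/s): [136.94, 136.94, 180, 180, 180, 180].

INTERFACE

Orientations are given as a 3x3 rotation matrix whose columns are the frame's x, y, z axes.
In Python, from rig import env gives the robot as it stands.
- The arm moves only by the tool move_arm, never from a script. Its argument "plan" is a list of rows, each a list of 7 numbers: the turn, a rotation vector about the tool's x, y, z in degrees, then the shift along the tool's x, y, z in cm, then the gripper command: -1 is shut, 1 is fully open, values between are in proportion. In form: [[ax, ay, az, tx, ty, tz, jaw], ...]. A call has 1 to 5 rows; each row is the pose to reach, as a shift and turn from the pose commanded when the call began, along the tool's axes at that moment; what a row does not reach only later rows make up. A row lasts 1/10 s, in which the tool goes at most 50 mm and 8.59 degrees, less where a joint would pass 70% of its speed; a pose out of reach is approached as far as the arm can. A call with a gripper value outside its range is refused whole. The fingers move at their own pace and stop on an object; "squeeze" is the grip in N (left out, the last holds). Time passes only in rows, so rows that repeat a pose let the fingers close. It gives the time, the measured TCP pose, the force, the opening and the grip force at its end, in the units of the state.
- env.observe(): the state, without advancing time (a new reading comes with each control period).
- env.get_image(name): name is "scene" or "side" or "wrist"; returns a dict with "color" (400x640x3 uint8, red, green, blue), "fov_y" (degrees; the focal length in pixels is half the picture's height over the tangent of half this angle, whatever the lens; pixels are square), "cx", "cy" (the principal point, pixels), "distortion" ([k1, k2, p1, p2, k3] as OpenCV has them; the pictures are not rectified), "R" (3x3) and "t" (3): a world point X has camera coordinates R X + t. Camera axes: x right, y down, z forward; pixel columns grow to the right and rows downward; lengths in m; the calibration is good to about 2 mm. A picture is of the moment at which its call begins. There is no depth.
- env.close_job(): hands the job in; it is judged then, once.
Trained networks look in a picture, given as the dict that the camera call returned (one of the last four; its "shot" number tells which), for a name from the list of things; names that differ only in an ending like _2 or _b are one class to them, and where a whole thing is asked for, a point or a joint stands for the part that bears it (a point fixed in the world has none). Each returns a list of dicts, best first, with "conf" (0 to 1); they miss things now and then, are a little off and sometimes report something else, mostly with a low value. They report only what shows in the picture. A call takes as long as a camera call. They do not tell look-alikes from the thing itself.
- env.outline_of(target, picture): "mask" (400x640 bool, what is visible of it) and "bbox" ([centre column, centre row, width, height] in pixels, round what is visible of it).
- env.tip_of(target, picture): "pixel" ([column, row] in pixels: a listed point, or the origin of a listed thing).
The state is a dict: "time_s": time; "q": joint angles; "qvel": joint speeds; "joint_efforts": joint torques, N m; "position": TCP position; "tool_rot": TCP orientation; "ft_force": force on the tool from outside, world axes, zero at the start; "wrist_torque": the same for the moment, N m; "grip_width": finger opening in m; "gripper_force": force on a finger pad.
Only numpy, scipy, OpenCV 4.12 (cv2) and the standard library are available. Lean on these libraries where they do the work, as an engineer would, in place of code of your own. Each camera call takes 0.05 s, during which the arm holds its last target. There are 200 camera calls.

TASK

Move the blue caddy of glasses well aside from its yellow taped place and let it stand there, then squeeze the two orange side buttons of the battery pack to unlatch it, draw it out of its leaning charger cradle under the lamp and stand it upright, wholly on the green mat. Then put the caddy back inside its yellow tape outline, square to it and with its handle running as before. Do not tip the caddy, drop nothing, and leave the decanter, the vase and the caliper alone.

Things in the scene. Friction and masses are not known exactly. Their poses are not given: they have to be found in the camera images.
- station: Fixed charging station. Origin on the table under the cradle's socket floor; z up, -x its front, which faces the robot's right (-y) within 15 degrees. The black cradle leans to the front: its socket axis is (-0.573, 0, 0.820) in this frame, 35 degrees from vertical (the pack, with play, up to 4 more). Socket 38 x 38 mm, 32 mm deep along it; outside 50 mm (x) by 64 mm (y).
- lamp (a point): Middle of the underside of the station's white lamp bar, over the cradle, 207 mm above the table, 5 mm behind the station's origin. The bar is 240 mm long (station y), 70 mm fore-aft and 33 mm high, on two 14 mm posts at y = +-110 mm, 30 mm behind the origin. It is in the way of a gripper coming down vertically on the pack.
- cradle_floor (a point): Middle of the cradle's socket floor, 45 mm above the table, where the middle of the pack's underside rests at the start.
- caddy_place (a point): Middle of the yellow tape outline on the table in front of the cradle, 140 mm in front of the station's origin; axes as the station's. The outline is flat, 126 mm square inside.
- caddy: Blue plastic bottle-carrier caddy that holds four 150 mm tall clear glasses fixed in it; 104 mm square, 206 mm high in all, about 0.75 kg (0.6 to 0.9). Origin in the middle of its underside, z up, x along its handle. The tops of the glasses are 154 mm above its underside. It starts in its taped place, in the way of the gripper.
- caddy_handle (a point): Middle of the caddy's handle bar, on its middle line, 198 mm above its underside; the bar runs along the caddy's x, is 96 mm long, 16 mm wide (y) and 16 mm high; free underneath except for an upright at each end.
- pack: White battery pack, grey foot, orange side buttons; 0.19 to 0.31 kg. Origin in the middle of its underside, z along its length (out of the cradle), y from right button to left. Foot 36 x 36 mm, 36 mm long; body above 40 (x) x 44 mm (y), to 95 mm. Pawls on the buttons hold it in the cradle: press both in 4 mm or more, then draw it 35 mm along its z. 1 mm play in the socket.
- pack_buttons (a point): Midpoint between the two buttons, inside the pack on its axis, 72 mm from its underside. Each button is 24 mm (x) by 26 mm (along z), and its face stands 28 mm out from the axis along +y or -y: 56 mm over both faces when free, 46 mm when both are fully in. Each is sprung: about 4 N starts it, 9 N holds it fully in (5 mm); grip firmly (about 35 N); drawing it out can take 15 N.
- button_left (a joint): Travel of the +y button: 0 out, 0.005 m fully in.
- button_right (a joint): Travel of the -y button: 0 out, 0.005 m fully in.
- mat: Green mat fixed on the table, 130 mm square, 2 mm thick; origin in the middle of its underside. The pack shall stand on it.
- sheet: Sheet of brown cardboard fixed on the table, 130 mm square, 2 mm thick; origin in the middle of its underside. Kept clear: a good spot to set the caddy down meanwhile. Sheet and mat lie side by side in front of the caddy and change places.
- decanter: Green glass decanter standing on the table, 160 mm high, 100 mm across its foot; origin in the middle of its underside. Leave alone.
- vase: Clear glass cylinder vase standing on the table, 170 mm high, 64 mm across; origin in the middle of its underside. Leave alone.
- caliper: Steel caliper lying on the table behind the station, 200 mm long along its y, 16 mm high; origin in the middle of its underside. Leave alone.
Things that resemble listed ones, but are neither listed nor needed, are in the scene too. Leave any red look-alike of the caddy alone. Several things look just like the mat: the one meant starts farthest from the robot's base.

How it is judged (in metres and radians):
On the way, in this order (a step that is already met when the one before it is completed fails the run):
1. the caddy stands aside, let go, at least 110 mm from its taped place (horizontal distance between caddy and caddy_place above 0.11 m and height (world z) of caddy below 0.01 m and angle between caddy's own z axis and vertical below 0.05 rad and linear speed of caddy below 0.02 m/s and contact force between the fingers and caddy below 0.2 N), for 0.2 s.
2. the pack is drawn out of the cradle (distance between pack and cradle_floor above 0.05 m), for 0.1 s.
3. the pack stands upright on the mat, let go (x of pack in the frame of mat between -0.045 and 0.045 m and y of pack in the frame of mat between -0.045 and 0.045 m and z of pack in the frame of mat below 0.008 m and angle between pack's own z axis and vertical below 0.12 rad and linear speed of pack below 0.02 m/s and contact force between the fingers and pack below 0.2 N), for 0.2 s.
4. the caddy is back in its taped place, let go (x of caddy in the frame of caddy_place between -0.013 and 0.013 m and y of caddy in the frame of caddy_place between -0.013 and 0.013 m and height (world z) of caddy below 0.006 m and angle between the x axis of caddy and the x axis of station, either way round below 0.14 rad and angle between caddy's own z axis and vertical below 0.05 rad and linear speed of caddy below 0.02 m/s and contact force between the fingers and caddy below 0.2 N), for 0.2 s.
At the end, for the whole second after the job is handed in: Pack upright (0.12 rad) on the green mat, within 45 mm of its middle along both mat axes; caddy on the table in its tape outline, within 13 mm of the middle along both station axes, handle within 0.14 rad of station x; both let go and at rest (all of step 3 and all of step 4); the robot touches nothing.
It fails at once if the caddy is tipped by more than 0.35 rad (angle between caddy's own z axis and vertical above 0.35 rad).
It fails at once if the caddy is dropped (falls unheld faster than 0.55 m/s) (linear speed of caddy above 0.55 m/s and contact force between each of the fingers, the arm and caddy below 0.2 N).
It fails at once if the pack is dropped (falls unheld faster than 0.55 m/s) (linear speed of pack above 0.55 m/s and contact force between each of the fingers, the arm and pack below 0.2 N).
It fails at once if the decanter, vase or caliper is pushed more than 25 mm (distance of any of decanter, vase, caliper from where it was at the start of the episode above 0.025 m).
It fails at once if the decanter or vase is tipped over (angle between any of decanter, vase's own z axis and vertical above 0.4 rad).
It also fails if it takes over 69 s, if anything falls off the work surface, if the arm or the gripper's body presses on something with over 40 N, if the wrist force passes 120 N, or if a joint passes its speed limit or range.

## Working session

There is one attempt and no reset: what is moved stays moved. The work goes in short steps, Python scripts to look and compute and a tool call to move; the robot and the scene stay as the last step left them, time stands still between calls to the robot, and variables do not carry over. Pictures are saved under pics/ and viewed, at most 10 in all, crops included, and the job is handed in when it is done.

Besides the shell and the picture viewer there is one more tool, called as a command line: name --pt "numbers of a row" for each row, then --argument value for the rest. move_arm: Moves the arm, as the interface text tells. Its arguments: {"type":"object","properties":{"plan":{"type":"array"},"squeeze":{"type":"number"}},"required":["plan"]}

```bash
ls; mkdir -p pics
cat > h.py <<'E'
import numpy as np, cv2
from rig import env
def K(p):
    f=200/np.tan(np.radians(p["fov_y"])/2); return np.array([[f,0,p["cx"]],[0,f,p["cy"]],[0,0,1.]])
def proj(p,X):
    r,_=cv2.Rodrigues(np.array(p["R"],float)); return cv2.projectPoints(np.atleast_2d(np.array(X,float)),r,np.array(p["t"],float),K(p),np.array(p["distortion"],float))[0][:,0]
def ray(p,uv):
    n=cv2.undistortPoints(np.array(uv,float).reshape(1,1,2),K(p),np.array(p["distortion"],float))[0,0]
    R=np.array(p["R"]);c=-R.T@np.array(p["t"]);d=R.T@np.array([n[0],n[1],1]);return c,d/np.linalg.norm(d)
def atz(p,uv,z):
    c,d=ray(p,uv);return c+d*(z-c[2])/d[2]
def tri(rs):
    A=np.zeros((3,3));b=np.zeros(3)
    for c,d in rs:
        P=np.eye(3)-np.outer(d,d);A+=P;b+=P@c
    X=np.linalg.solve(A,b);return X,[float(np.linalg.norm((np.eye(3)-np.outer(d,d))@(X-c))) for c,d in rs]
def save(p,n): cv2.imwrite(f"pics/{n}.png",p["color"][:,:,::-1])
E
python3 - <<'E'
from h import *
np.set_printoptions(precision=3,suppress=True)
P={n:env.get_image(n) for n in("scene","side","wrist")}
im=np.vstack([P["scene"]["color"],P["side"]["color"]])
cv2.imwrite("pics/a.png",cv2.resize(im,(480*1,600))[:,:,::-1])
save(P["scene"],"scene");save(P["side"],"side")
for n in P:
    print(n,"cam",-np.array(P[n]["R"]).T@P[n]["t"])
    for t in ["lamp","cradle_floor","caddy_place","caddy","caddy_handle","pack","pack_buttons","mat","sheet","decanter","vase","caliper","station"]:
        print(t,[(np.round(d["pixel"],1).tolist(),round(d["conf"],2)) for d in env.tip_of(t,P[n])])
print(env.observe())
E
```

```text
pics
scene cam [ 1.187 -0.276  0.881]
lamp [([402.8, 155.8], 0.57)]
cradle_floor [([391.6, 200.4], 0.7), ([256.6, 249.7], 0.66)]
caddy_place []
caddy [([346.8, 227.3], 0.9), ([320.1, 174.0], 0.68)]
caddy_handle [([353.0, 175.5], 0.95), ([318.6, 122.5], 0.92)]
pack [([396.2, 201.7], 0.86)]
pack_buttons [([384.3, 191.6], 0.88)]
mat [([245.9, 198.6], 0.87), ([259.5, 249.2], 0.79)]
sheet [([174.0, 267.7], 0.96)]
decanter [([315.3, 311.8], 0.55), ([395.7, 202.9], 0.37)]
vase [([222.1, 338.4], 0.8)]
caliper [([435.9, 181.9], 0.58)]
station [([389.5, 213.6], 0.86)]
side cam [0.308 0.938 0.665]
lamp [([289.7, 224.3], 0.63)]
cradle_floor [([294.7, 286.5], 0.92)]
caddy_place []
caddy [([405.4, 280.8], 0.71), ([315.2, 264.1], 0.68)]
caddy_handle [([309.7, 196.6], 0.73), ([410.9, 211.3], 0.6)]
pack [([294.6, 281.5], 0.86)]
pack_buttons [([300.0, 249.7], 0.7)]
mat [([351.3, 218.2], 0.86), ([411.1, 231.2], 0.47)]
sheet []
decanter []
vase [([298.1, 189.8], 0.6)]
caliper [([291.3, 370.9], 0.8), ([293.3, 287.3], 0.42)]
station [([298.4, 300.2], 0.56), ([292.6, 284.9], 0.49)]
wrist cam [0.55  0.086 0.373]
lamp []
cradle_floor []
caddy_place []
caddy [([330.3, 76.9], 0.81), ([130.7, 71.7], 0.71)]
caddy_handle [([338.1, 59.8], 0.85)]
pack []
pack_buttons []
mat [([160.1, 243.8], 0.7), ([299.4, 271.5], 0.58)]
sheet []
decanter []
vase []
caliper []
station []
{'time_s': 2.1, 'q': array([-12.333,  21.808,  74.337,   0.   ,  83.859, -12.335]), 'qvel': array([-0.009, -0.018, -0.013, -0.032,  0.057, -0.088]), 'joint_efforts': array([  0.   , -44.833, -23.146,  -0.   ,   0.001,   0.   ]), 'position': array([0.55 , 0.   , 0.231]), 'tool_rot': array([[-0.,  1., -0.],
       [ 1.,  0.,  0.],
       [ 0., -0., -1.]]), 'ft_force': array([-0.978,  0.703,  0.047]), 'wrist_torque': array([0.07 , 0.042, 0.006]), 'gripper_force': 0.0, 'grip_width': 0.08565669698804207}
```

View pics/scene.png

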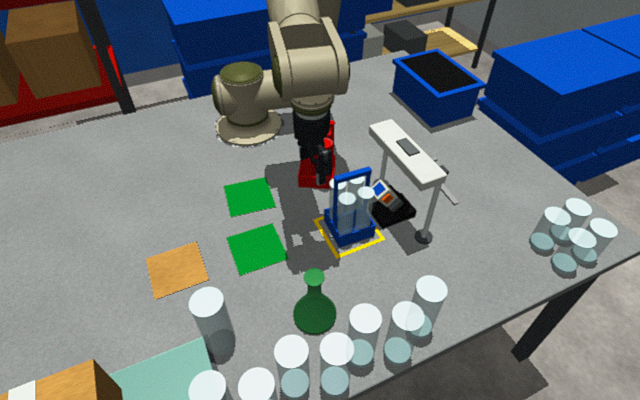

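View pics/side.png

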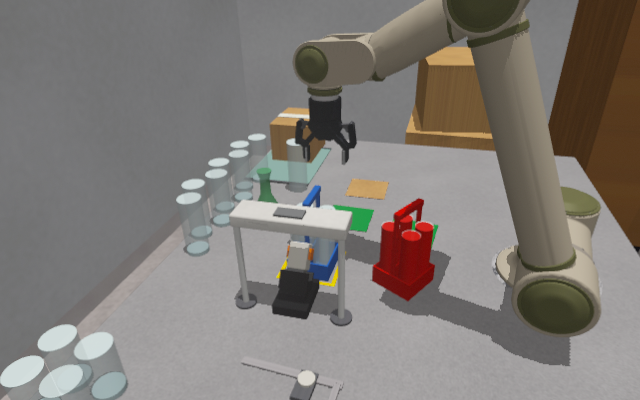

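```bash
cat > m.py <<'E'
from h import *
import pickle
np.set_printoptions(precision=4,suppress=True)
P={n:env.get_image(n) for n in("scene","side")}
pickle.dump(P,open("P.pkl","wb"))
s,d=P["scene"],P["side"]
for n,a,b in [("handle",(353,175.5),(309.7,196.6)),("redhandle",(318.6,122.5),(410.9,211.3)),("buttons",(384.3,191.6),(300,249.7)),("pack",(396.2,201.7),(294.6,281.5)),("lamp",(402.8,155.8),(289.7,224.3)),("floor",(391.6,200.4),(294.7,286.5)),("caddy",(346.8,227.3),(315.2,264.1)),("mat",(259.5,249.2),(351.3,218.2)),("mat2",(245.9,198.6),(411.1,231.2)),("vase",(222.1,338.4),(298.1,189.8))]:
    X,e=tri([ray(s,a),ray(d,b)]);print(n,X,np.round(e,4))
print("sheet",atz(s,(174,267.7),0),"dec",atz(s,(315.3,311.8),0),"cal",atz(d,(291.3,370.9),0))
for p,nm in((s,"scene"),(d,"side")):
    hsv=cv2.cvtColor(p["color"],cv2.COLOR_RGB2HSV)
    for col,lo,hi,z in(("green",(50,150,60),(70,255,255),.002),("yellow",(22,130,120),(34,255,255),0),("orange",(12,100,100),(20,220,255),.002)):
        m=cv2.inRange(hsv,lo,hi)
        k,lab,st,ce=cv2.connectedComponentsWithStats(m)
        for i in range(1,k):
            if st[i,4]>60:
                pts=np.argwhere(lab==i)[:,::-1]
                W=np.array([atz(p,q,z)[:2] for q in pts],np.float32)
                if np.ptp(W[:,0])<.3:
                    r=cv2.minAreaRect(W);print(nm,col,st[i].tolist(),np.round(r[0],4),np.round(r[1],4),round(r[2],1))
E
python3 m.py
```

```text
handle [0.5624 0.1006 0.1969] [0.0009 0.0009]
redhandle [0.3306 0.1152 0.1946] [0.0011 0.0011]
buttons [0.5647 0.1937 0.108 ] [0.0031 0.0031]
pack [0.5665 0.2373 0.0518] [0.0033 0.0033]
lamp [0.5624 0.2408 0.2071] [0.0027 0.0027]
floor [0.5589 0.2368 0.0432] [0.005 0.005]
caddy [ 0.5559  0.0968 -0.0006] [0.0001 0.0001]
mat [ 0.5152 -0.1455 -0.0051] [0.0065 0.0065]
mat2 [ 0.3311 -0.1193 -0.0047] [0.0012 0.0012]
vase [ 0.7231 -0.2971 -0.0032] [0.0025 0.0025]
sheet [ 0.4907 -0.3565  0.    ] dec [ 0.7506 -0.0859  0.    ] cal [0.5123 0.4243 0.    ]
scene green [224, 177, 52, 40, 1379] [ 0.331  -0.1091] [0.1269 0.1275] 82.9
scene green [227, 224, 61, 51, 1946] [ 0.5193 -0.1494] [0.1281 0.1279] 88.6
scene green [305, 268, 19, 18, 257] [ 0.663  -0.0498] [0.0446 0.0491] 65.0
scene green [294, 291, 42, 43, 1205] [ 0.7527 -0.0898] [0.0972 0.0971] 21.5
scene yellow [313, 216, 72, 43, 407] [0.5634 0.0971] [0.1461 0.1476] 0.2
scene orange [366, 11, 28, 12, 83] [-0.5854  0.8687] [0.164 0.073] 89.3
scene orange [427, 31, 36, 19, 148] [-0.2384  0.9968] [0.133  0.1833] 81.4
scene orange [146, 242, 63, 58, 2276] [ 0.4971 -0.352 ] [0.1298 0.1291] 0.3
scene orange [36, 359, 61, 41, 1815] [ 0.6954 -0.611 ] [0.1089 0.0897] 90.0
side green [335, 206, 39, 25, 452] [ 0.5142 -0.1457] [0.1272 0.1203] 89.3
side yellow [319, 266, 19, 21, 100] [0.4981 0.1365] [0.0809 0.0359] 68.3
side orange [283, 108, 27, 6, 123] [ 0.997  -1.1567] [0.1391 0.0875] 2.1
side orange [270, 117, 29, 43, 794] [ 0.9625 -0.7774] [0.1305 0.5393] 13.2
side orange [303, 125, 8, 14, 65] [ 0.86   -0.8562] [0.0321 0.177 ] 16.8
side orange [309, 138, 16, 24, 184] [ 0.7706 -0.6537] [0.0639 0.2532] 4.0
side orange [346, 179, 42, 20, 630] [ 0.4952 -0.3483] [0.1269 0.1253] 0.1
```

Run:
```python
from h import *
import pickle
P=pickle.load(open("P.pkl","rb"));s=P["scene"]["color"].copy()
c=s[110:290,140:420];cv2.imwrite("pics/crop.png",cv2.resize(c,None,fx=2.8,fy=2.8,interpolation=cv2.INTER_CUBIC)[:,:,::-1])
```

```text
(no output)
```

View pics/crop.png

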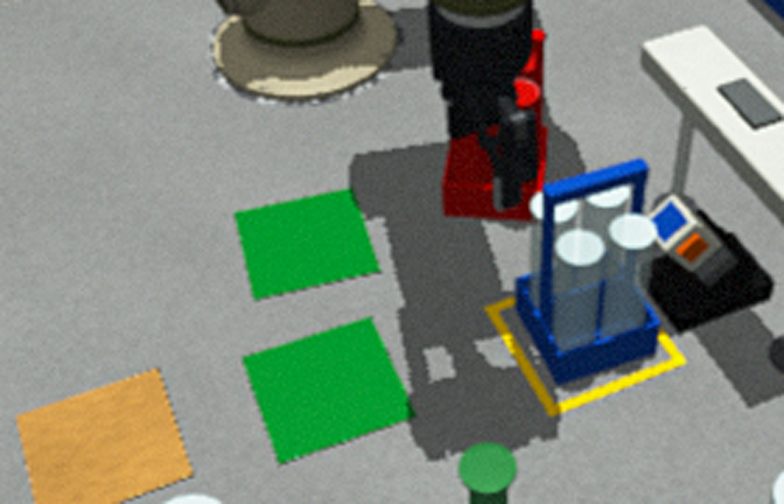

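move_arm --pt "0 0 0 2.5 0.5 -2 1" --pt "0 0 0 5 1.2 -3.5 1" --pt "0 0 0 8 1.2 -3.5 1" --pt "0 0 0 10 1.2 -3.5 1" --pt "0 0 0 10 1.2 -3.5 1" --squeeze 90

```text
time_s: 2.7
position: [0.5617, 0.1021, 0.2664]
tool_rot: [[-0.003, 1.0, 0.0], [1.0, 0.003, 0.0], [0.0, 0.0, -1.0]]
ft_force: [0.1, -0.2, -0.4]
grip_width: 0.0851
gripper_force: 0.0
```

Run:
```python
from h import *
import pickle
np.set_printoptions(precision=4,suppress=True)
P=pickle.load(open("P.pkl","rb"));s=P["scene"];d=P["side"]
print("cam px",proj(s,[.55,.086,.373]),proj(d,[.55,.086,.373]),proj(s,[.55,0,.373]),proj(d,[.55,0,.373]))
w=env.get_image("wrist");save(w,"w1")
pickle.dump(w,open("w1.pkl","wb"))
for t in("caddy_handle","caddy","pack_buttons","pack","lamp","cradle_floor"):
    for q in env.tip_of(t,w): print(t,q["pixel"],q["conf"], atz(w,q["pixel"],{"caddy_handle":.198,"caddy":0,"pack_buttons":.104,"pack":.045,"lamp":.207,"cradle_floor":.045}[t]))
print(env.observe()["position"],env.observe()["q"])
```

```text
cam px [[349.251  112.7033]] [[315.0075 121.8286]] [[311.6558 122.9677]] [[324.8425 110.2688]]
caddy_handle [317.3, 214.8] 0.93 [0.5582 0.1038 0.198 ]
caddy_handle [12.1, 204.6] 0.68 [0.3335 0.1112 0.198 ]
caddy_handle [320.0, 158.8] 0.47 [0.5602 0.1448 0.198 ]
caddy_handle [447.8, 284.3] 0.41 [0.6612 0.0448 0.198 ]
caddy [316.7, 160.4] 0.86 [0.5549 0.1023 0.    ]
caddy [152.1, 154.9] 0.74 [0.3365 0.1097 0.    ]
pack_buttons [323.7, 85.3] 0.74 [0.5631 0.1939 0.104 ]
pack_buttons [320.6, 40.2] 0.64 [0.5603 0.2315 0.104 ]
pack [319.8, 42.9] 0.56 [0.5592 0.2374 0.045 ]
[0.5621 0.0992 0.2663] [-1.8709 22.7138 67.0838 -0.0054 90.2084 -1.8029]
```

View pics/w1.png

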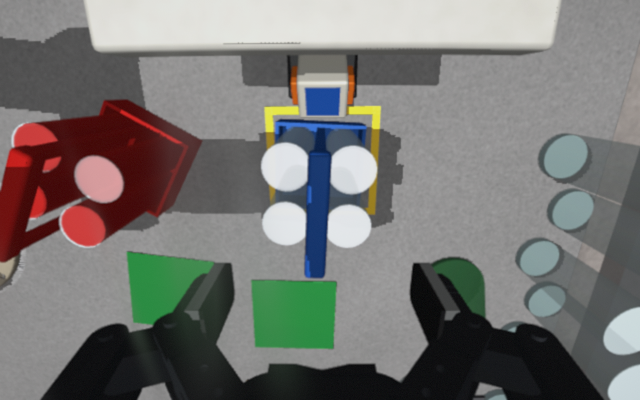

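Run:
```python
from h import *
import pickle
np.set_printoptions(precision=4,suppress=True)
w=pickle.load(open("w1.pkl","rb"))
hsv=cv2.cvtColor(w["color"],cv2.COLOR_RGB2HSV)
def rect(m,z):
    W=np.array([atz(w,q,z)[:2] for q in np.argwhere(m)[:,::-1]],np.float32);return cv2.minAreaRect(W)
m=cv2.inRange(hsv,(105,120,30),(125,255,255));m[:150]=0;m[:,:300]=0;m[:,332:]=0
m=cv2.morphologyEx(m,cv2.MORPH_OPEN,np.ones((9,9)))
print("handle",m.sum()/255,rect(m,.206))
y=cv2.inRange(hsv,(22,130,120),(34,255,255));print("tape",rect(y,0))
g=cv2.inRange(hsv,(50,120,60),(70,255,255));g[:,:235]=0;g[:,345:]=0;print("mat",rect(g,.002))
print("lampedge top",atz(w,(95,50),.24),atz(w,(555,48),.24))
v=w["color"].min(2)
```

```text
handle 2666.0 ((0.5580452680587769, 0.10490207374095917), (0.09498029947280884, 0.01579277031123638), 88.30397033691406)
tape ((0.5623881816864014, 0.09855310618877411), (0.14596471190452576, 0.14571234583854675), 0.3367964029312134)
mat ((0.5175146460533142, -0.146006777882576), (0.12747541069984436, 0.12759174406528473), 88.52955627441406)
lampedge top [0.4484 0.2084 0.24  ] [0.6773 0.2098 0.24  ]
```

move_arm --pt "0 0 0 0.2 -0.3 3 1" --pt "0 0 0 0.2 -0.3 6 1" --pt "0 0 0 0.2 -0.3 8.5 1" --pt "0 0 0 0.2 -0.3 8.7 1" --pt "0 0 0 0.2 -0.3 8.7 -1" --squeeze 90

```text
time_s: 3.55
position: [0.5593, 0.1016, 0.1798]
tool_rot: [[0.001, 1.0, -0.0], [1.0, -0.001, -0.0], [-0.0, -0.0, -1.0]]
ft_force: [-1.3, 0.2, -0.0]
grip_width: 0.0734
gripper_force: 0.0
```

move_arm --pt "0 0 0 0 0 0 -1" --pt "0 0 0 0 0 0 -1" --pt "0 0 0 0 0 0 -1" --pt "0 0 0 0 0 0 -1" --pt "0 0 0 0 0 0 -1"

```text
time_s: 4.05
position: [0.5592, 0.1017, 0.18]
tool_rot: [[0.0, 1.0, 0.001], [1.0, -0.0, -0.001], [-0.001, 0.001, -1.0]]
ft_force: [-1.5, -2.1, 5.5]
grip_width: 0.0144
gripper_force: 88.5
```

move_arm --pt "0 0 0 0 0 -0.5 -1" --pt "0 0 0 0 0 -1.5 -1" --pt "0 0 0 0 0 -2.5 -1" --pt "0 0 0 -0.5 0 -3.5 -1" --pt "0 0 0 -1.5 0 -4 -1"

```text
time_s: 4.55
position: [0.5592, 0.087, 0.2207]
tool_rot: [[-0.001, 1.0, 0.002], [1.0, 0.001, 0.0], [0.0, 0.002, -1.0]]
ft_force: [1.0, -0.0, -6.5]
grip_width: 0.0143
gripper_force: 87.5
```

move_arm --pt "0 0 0 -2 0 0 -1" --pt "0 0 0 -5 -0.5 0 -1" --pt "0 0 0 -8 -1 0 -1" --pt "0 0 0 -11 -1.5 0 -1" --pt "0 0 0 -14 -2 0 -1"

```text
time_s: 5.05
position: [0.5384, -0.0549, 0.2195]
tool_rot: [[0.0, 1.0, -0.0], [1.0, -0.0, -0.0], [-0.0, -0.0, -1.0]]
ft_force: [0.2, -0.3, -6.3]
grip_width: 0.0142
gripper_force: 87.5
```

move_arm --pt "0 0 0 -3 -0.5 0 -1" --pt "0 0 0 -6 -1 0 -1" --pt "0 0 0 -9 -1.5 0 -1" --pt "0 0 0 -12 -2 0 -1" --pt "0 0 0 -15 -2.5 0 -1"

```text
time_s: 5.55
position: [0.5132, -0.2049, 0.2195]
tool_rot: [[0.001, 1.0, -0.0], [1.0, -0.001, -0.0], [-0.0, -0.0, -1.0]]
ft_force: [0.4, 0.0, -6.4]
grip_width: 0.0144
gripper_force: 87.5
```

move_arm --pt "0 0 0 -3 -0.5 0 -1" --pt "0 0 0 -6 -1 0 -1" --pt "0 0 0 -9 -1.5 0 -1" --pt "0 0 0 -11.5 -1.8 0 -1" --pt "0 0 0 -12.7 -1.8 0 -1"

```text
time_s: 6.05
position: [0.4949, -0.3328, 0.2193]
tool_rot: [[0.003, 1.0, -0.0], [1.0, -0.003, -0.001], [-0.001, -0.0, -1.0]]
ft_force: [0.5, -0.0, -6.5]
grip_width: 0.0144
gripper_force: 87.5
```

move_arm --pt "0 0 0 -1.2 0 0.8 -1" --pt "0 0 0 -1.7 0 1.8 -1" --pt "0 0 0 -1.7 0 2.8 -1" --pt "0 0 0 -1.7 0 3.4 -1" --pt "0 0 0 -1.7 0 3.7 -1"

```text
time_s: 6.55
position: [0.496, -0.346, 0.1823]
tool_rot: [[-0.001, 1.0, -0.001], [1.0, 0.001, 0.001], [0.001, -0.001, -1.0]]
ft_force: [-4.7, 5.4, 10.0]
grip_width: 0.0143
gripper_force: 90.0
```

move_arm --pt "0 0 0 0 0 0.1 -1" --pt "0 0 0 0 0 0.1 -1" --pt "0 0 0 0 0 0.1 -1"

```text
time_s: 6.85
position: [0.4962, -0.3466, 0.1825]
tool_rot: [[-0.001, 1.0, 0.001], [1.0, 0.001, -0.001], [-0.001, 0.001, -1.0]]
ft_force: [-4.3, 4.0, 5.8]
grip_width: 0.0142
gripper_force: 89.2
```

move_arm --pt "0 0 0 0 0 0 0.3" --pt "0 0 0 0 0 0 1" --pt "0 0 0 0 0 0 1" --pt "0 0 0 0 0 -1 1" --pt "0 0 0 0 0 -4 1"

```text
time_s: 7.35
position: [0.4954, -0.3465, 0.2199]
tool_rot: [[0.0, 1.0, -0.003], [1.0, -0.0, 0.004], [0.004, -0.003, -1.0]]
ft_force: [0.5, -0.6, 0.6]
grip_width: 0.0844
gripper_force: 0.0
```

move_arm --pt "0 0 0 0 0 -4 1" --pt "0 0 0 0 0 -7 1" --pt "0 0 0 0 0 -7 1" --squeeze 35

```text
time_s: 7.65
position: [0.4969, -0.3478, 0.2968]
tool_rot: [[-0.0, 1.0, 0.007], [1.0, 0.0, -0.007], [-0.007, 0.007, -1.0]]
ft_force: [0.0, -0.3, 0.3]
grip_width: 0.085
gripper_force: 0.0
```

Run:
```python
from h import *
import pickle
np.set_printoptions(precision=4,suppress=True)
o=env.observe();print(o["time_s"],o["position"],o["q"],o["ft_force"])
s=env.get_image("scene");d=env.get_image("side");pickle.dump((s,d),open("Q.pkl","wb"))
T={}
for t in("caddy_handle","caddy","pack_buttons","pack"):
    for n,p in(("scene",s),("side",d)):
        T[t,n]=env.tip_of(t,p);print(t,n,[(q["pixel"],q["conf"]) for q in T[t,n]])
for t in("pack_buttons","pack"):
    if T[t,"scene"] and T[t,"side"]: print(t,tri([ray(s,T[t,"scene"][0]["pixel"]),ray(d,T[t,"side"][0]["pixel"])]))
a=s["color"][150:250,340:460];b=d["color"][180:320,220:360]
cv2.imwrite("pics/pk.png",np.hstack([cv2.resize(a,(480,400),interpolation=2),cv2.resize(b,(320,400)[::1],interpolation=2)])[:,:,::-1])
```

```text
7.65 [ 0.4969 -0.3478  0.2968] [-46.1649  25.5777  57.5475  -0.0019  96.3122 -46.1724] [ 0.0496 -0.3184  0.2595]
caddy_handle scene [([319.3, 122.7], 0.85), ([156.8, 213.9], 0.83), ([380.3, 192.4], 0.71)]
caddy_handle side [([413.5, 210.3], 0.87), ([367.2, 135.0], 0.73)]
caddy scene [([178.3, 269.8], 0.8), ([318.4, 172.0], 0.78)]
caddy side [([407.0, 280.3], 0.72), ([367.6, 187.8], 0.63)]
pack_buttons scene [([382.3, 194.1], 0.69)]
pack_buttons side [([301.8, 252.3], 0.6)]
pack scene []
pack side [([293.5, 288.0], 0.63), ([365.9, 188.6], 0.23)]
pack_buttons (array([0.5624, 0.1899, 0.0984]), [0.003416473225712987, 0.0034164732257129654])
```

View pics/pk.png

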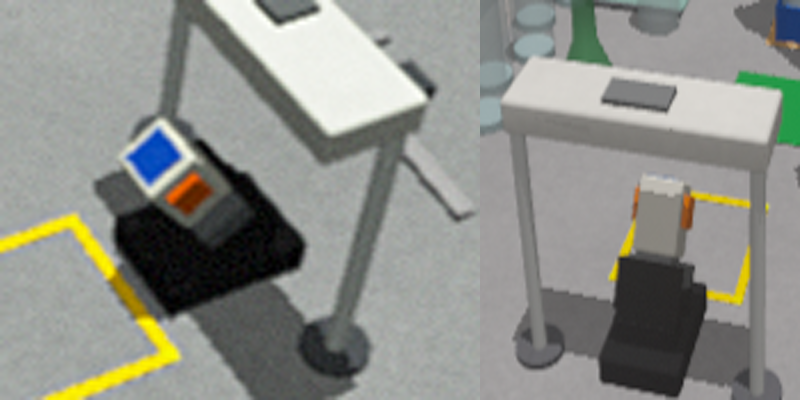

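move_arm --pt "0 0 0 3 0.4 0 1" --pt "0 0 0 7 1 0 1" --pt "0 0 0 12 1.8 0 1" --pt "0 0 0 17 2.6 0 1" --pt "0 0 0 22 3.4 0 1"

```text
time_s: 8.65
position: [0.5296, -0.127, 0.2913]
tool_rot: [[0.0, 1.0, -0.0], [1.0, -0.0, 0.0], [0.0, -0.0, -1.0]]
ft_force: [1.4, -0.3, -0.1]
grip_width: 0.0855
gripper_force: 0.0
```

move_arm --pt "0 7 0 5 0.8 0 1" --pt "0 15 0 10 1.6 0 1" --pt "0 23 0 15 2.4 2 1" --pt "0 31 0 20 3.2 4 1" --pt "0 38 0 24 3.3 7 1"

```text
time_s: 9.15
position: [0.5632, 0.1046, 0.2273]
tool_rot: [[-0.001, 1.0, 0.003], [0.785, -0.001, 0.619], [0.619, 0.003, -0.785]]
ft_force: [0.2, -0.2, -0.5]
grip_width: 0.0853
gripper_force: 0.0
```

move_arm --pt "0 0 0 0 0 0 1" --pt "0 0 0 0 0 0 1"

```text
time_s: 9.35
position: [0.5623, 0.1029, 0.2265]
tool_rot: [[0.0, 1.0, -0.001], [0.789, 0.001, 0.615], [0.615, -0.001, -0.789]]
ft_force: [0.2, -1.0, 0.9]
grip_width: 0.0853
gripper_force: 0.0
```

Run:
```python
from h import *
import pickle
np.set_printoptions(precision=4,suppress=True)
o=env.observe();print(o["time_s"],o["position"],o["q"],o["tool_rot"])
w=env.get_image("wrist");save(w,"w2")
for t in("pack_buttons","pack","lamp"):
    for q in env.tip_of(t,w): print(t,q["pixel"],q["conf"])
print("expected",proj(w,[[.563,.1925,.102],[.563,.238,.045]]))
pickle.dump(w,open("w2.pkl","wb"))
hsv=cv2.cvtColor(w["color"],cv2.COLOR_RGB2HSV)
m=cv2.inRange(hsv,(3,150,80),(18,255,255));k,l,st,ce=cv2.connectedComponentsWithStats(m);print([(st[i].tolist(),ce[i]) for i in range(1,k) if st[i,4]>40])
```

```text
9.35 [0.5623 0.1029 0.2265] [-17.6212  26.1026  77.5303  35.8421  89.7748 -22.1369] [[ 0.0001  1.     -0.0012]
 [ 0.7887  0.0006  0.6148]
 [ 0.6148 -0.001  -0.7887]]
pack_buttons [319.7, 186.8] 0.82
pack [319.3, 170.6] 0.76
expected [[322.707  189.5975]
 [322.538  171.0774]]
[([291, 174, 7, 30, 159], array([294.5535, 189.2893])), ([346, 174, 6, 30, 163], array([348.4294, 189.3436]))]
```

View pics/w2.png

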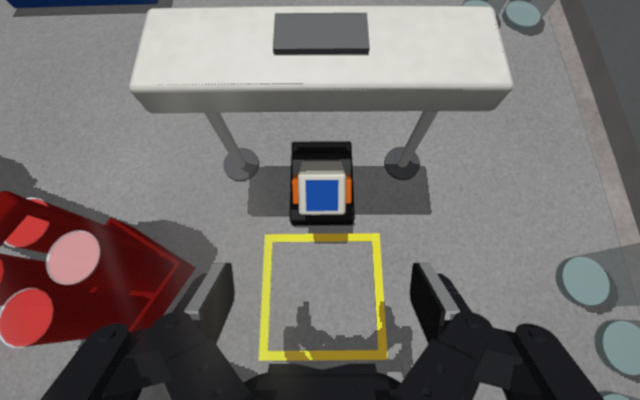

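move_arm --pt "0 0 0 -0.3 0 4 1" --pt "0 0 0 -0.6 0 8 1" --pt "0 0 0 -0.6 0 11.5 1" --pt "0 0 0 -0.6 0 14 1" --pt "0 0 0 -0.6 0 14 1"

```text
time_s: 10.05
position: [0.5613, 0.1855, 0.1115]
tool_rot: [[0.0, 1.0, -0.003], [0.788, 0.002, 0.616], [0.616, -0.003, -0.788]]
ft_force: [0.0, -0.4, 0.1]
grip_width: 0.0853
gripper_force: 0.0
```

Run:
```python
from h import *
import pickle
np.set_printoptions(precision=4,suppress=True)
o=env.observe();print(o["time_s"],o["position"],o["ft_force"])
w=env.get_image("wrist");save(w,"w3")
w2=pickle.load(open("w2.pkl","rb"))
def tape(p):
    hsv=cv2.cvtColor(p["color"],cv2.COLOR_RGB2HSV);y=cv2.inRange(hsv,(22,120,100),(34,255,255));y[230:362] if 0 else 0
    W=np.array([atz(p,q,0)[:2] for q in np.argwhere(y)[:,::-1]],np.float32);return cv2.minAreaRect(W)
print("tape",tape(w2))
s,_=pickle.load(open("Q.pkl","rb"));print("tape scene",tape(s))
rs=[[],[]]
for p in(w2,w):
    hsv=cv2.cvtColor(p["color"],cv2.COLOR_RGB2HSV)
    m=cv2.inRange(hsv,(3,150,80),(18,255,255));k,l,st,ce=cv2.connectedComponentsWithStats(m)
    c=sorted([ce[i].tolist() for i in range(1,k) if st[i,4]>40]);print(c)
    if len(c)==2:
        for j in(0,1): rs[j].append(ray(p,c[j]))
if len(rs[0])==2: print(tri(rs[0]),tri(rs[1]))
print("expected",proj(w,[[.562,.1925,.102]]),[q["pixel"] for q in env.tip_of("pack_buttons",w)])
```

```text
10.05 [0.5613 0.1855 0.1115] [ 0.0347 -0.4216  0.0797]
tape ((0.5627650618553162, 0.09881813079118729), (0.14590851962566376, 0.14679159224033356), 0.3342439830303192)
tape scene ((-0.1623190939426422, 0.4347500801086426), (0.8962809443473816, 2.0430965423583984), 39.243629455566406)
[[294.55345911949684, 189.28930817610063], [348.42944785276075, 189.3435582822086]]
[[273.9261083743842, 255.70935960591132], [371.8596881959911, 255.11358574610244]]
(array([0.5352, 0.192 , 0.1045]), [0.00022085178260350808, 0.00022085178260339663]) (array([0.5885, 0.1926, 0.1026]), [0.0002197439918238512, 0.00021974399182390694])
expected [[323.3612 255.6295]] [[322.8, 252.4]]
```

View pics/w3.png

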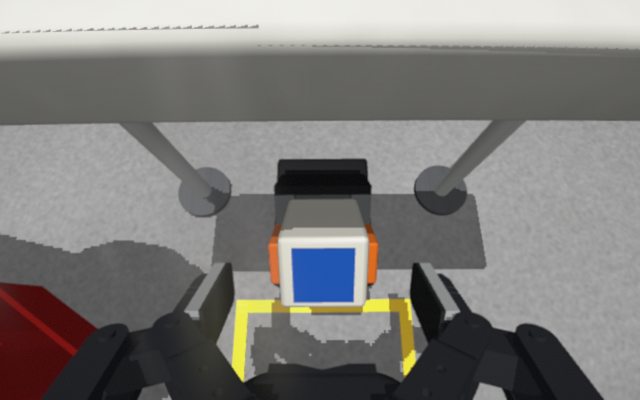

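move_arm --pt "0 0 0 0 0.1 1.5 1" --pt "0 0 0 0 0.1 3 1" --pt "0 0 0 0 0.1 3 1" --pt "0 0 0 0 0.1 3 -1" --pt "0 0 0 0 0.1 3 -1" --squeeze 40

```text
time_s: 10.65
position: [0.5635, 0.2029, 0.0895]
tool_rot: [[-0.0, 1.0, 0.001], [0.788, -0.0, 0.616], [0.616, 0.001, -0.788]]
ft_force: [-1.2, -0.2, 0.9]
grip_width: 0.059
gripper_force: 0.9
```

move_arm --pt "0 0 0 0 0 0 -1" --pt "0 0 0 0 0 0 -1" --pt "0 0 0 0 0 0 -1" --pt "0 0 0 0 0 0 -1"

```text
time_s: 11.05
position: [0.5632, 0.2025, 0.0903]
tool_rot: [[-0.001, 1.0, 0.0], [0.788, 0.0, 0.616], [0.616, 0.001, -0.788]]
ft_force: [-3.9, -5.1, 8.9]
grip_width: 0.0434
gripper_force: 40.4
```

move_arm --pt "0 0 0 0 0 -0.5 -1" --pt "0 0 0 0 0 -1.2 -1" --pt "0 0 0 0 0 -2 -1" --pt "0 0 0 0 0 -2.8 -1" --pt "0 0 0 0 0 -3.6 -1"

```text
time_s: 11.55
position: [0.5634, 0.1803, 0.1181]
tool_rot: [[-0.0, 1.0, 0.0], [0.788, -0.0, 0.615], [0.615, 0.0, -0.788]]
ft_force: [0.2, 0.2, -1.8]
grip_width: 0.0435
gripper_force: 41.2
```

move_arm --pt "0 0 0 0 0 -1 -1" --pt "0 0 0 0 0 -2 -1" --pt "0 0 0 0 0 -3.5 -1" --pt "0 0 0 0 0 -5 -1" --pt "0 0 0 0 0 -6 -1"

```text
time_s: 12.05
position: [0.5636, 0.1429, 0.1659]
tool_rot: [[-0.0, 1.0, 0.001], [0.788, -0.001, 0.615], [0.615, 0.001, -0.788]]
ft_force: [-0.0, -0.2, -2.3]
grip_width: 0.0437
gripper_force: 41.2
```

move_arm --pt "0 -6 0 -1.6 -0.3 -1.2 -1" --pt "0 -14 0 -3.9 -0.7 -3.1 -1" --pt "0 -22 0 -6.3 -1.1 -4.9 -1" --pt "0 -30 0 -8.9 -1.5 -7 -1" --pt "0 -38 0 -11.4 -2 -8.9 -1"

```text
time_s: 12.55
position: [0.5434, -0.0024, 0.1658]
tool_rot: [[0.001, 1.0, 0.001], [1.0, -0.001, -0.006], [-0.006, 0.001, -1.0]]
ft_force: [-0.1, 1.0, -2.9]
grip_width: 0.0435
gripper_force: 41.1
```

move_arm --pt "0 0 0 -3 -0.5 0.3 -1" --pt "0 0 0 -6 -1.1 0.6 -1" --pt "0 0 0 -9 -1.7 1 -1" --pt "0 0 0 -12 -2.4 1.5 -1" --pt "0 0 0 -14.2 -2.6 2 -1"

```text
time_s: 13.05
position: [0.5165, -0.1444, 0.1448]
tool_rot: [[0.002, 1.0, -0.0], [1.0, -0.002, 0.0], [0.0, -0.0, -1.0]]
ft_force: [-0.3, 0.1, -1.9]
grip_width: 0.0434
gripper_force: 41.1
```

move_arm --pt "0 0 0 0 0 1 -1" --pt "0 0 0 0 0 2 -1" --pt "0 0 0 0 0 2 -1"

```text
time_s: 13.35
position: [0.5166, -0.1417, 0.1233]
tool_rot: [[-0.0, 1.0, -0.003], [1.0, 0.0, 0.002], [0.002, -0.003, -1.0]]
ft_force: [-0.5, 0.9, -1.9]
grip_width: 0.0437
gripper_force: 41.2
```

Run:
```python
from h import *
np.set_printoptions(precision=4,suppress=True)
o=env.observe();print(o["time_s"],o["position"],o["tool_rot"],o["ft_force"])
s=env.get_image("scene");d=env.get_image("side")
for t in("pack","pack_buttons"):
    a=env.tip_of(t,s);b=env.tip_of(t,d);print(t,[(q["pixel"],q["conf"]) for q in a],[(q["pixel"],q["conf"]) for q in b])
    if a and b: print(tri([ray(s,a[0]["pixel"]),ray(d,b[0]["pixel"])]))
a=s["color"][140:280,190:330];b=d["color"][120:260,280:420]
cv2.imwrite("pics/up.png",np.hstack([cv2.resize(x,(400,400),interpolation=2) for x in(a,b)])[:,:,::-1])
```

```text
13.35 [ 0.5166 -0.1417  0.1233] [[-0.0004  1.     -0.0028]
 [ 1.      0.0004  0.0018]
 [ 0.0018 -0.0028 -1.    ]] [-0.4801  0.8722 -1.9102]
pack [([257.1, 228.6], 0.85)] [([350.0, 198.4], 0.81)]
(array([ 0.5145, -0.1392,  0.0699]), [0.0010386679569269626, 0.0010386679569268982])
pack_buttons [([253.2, 211.4], 0.92)] [([348.8, 177.3], 0.96)]
(array([ 0.5182, -0.1414,  0.1377]), [0.0004469187391250955, 0.0004469187391252537])
```

View pics/up.png

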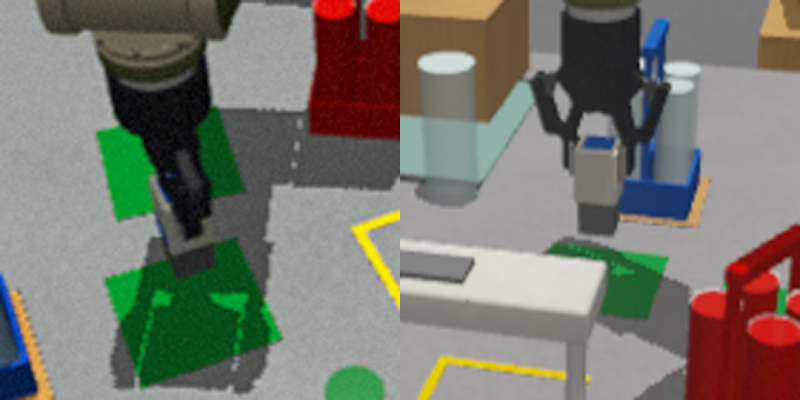

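move_arm --pt "0 0 0 -0.5 0 2 -1" --pt "0 0 0 -0.5 0 4 -1" --pt "0 0 0 -0.5 0 5.5 -1" --pt "0 0 0 -0.5 0 6.1 -1" --pt "0 0 0 -0.5 0 6.4 -1"

```text
time_s: 14.15
position: [0.5174, -0.1476, 0.0607]
tool_rot: [[-0.0, 1.0, -0.0], [1.0, 0.0, 0.0], [0.0, -0.0, -1.0]]
ft_force: [-0.2, -0.0, -2.1]
grip_width: 0.0432
gripper_force: 41.2
```

move_arm --pt "0 0 0 0 0 0.2 -1" --pt "0 0 0 0 0 0.2 -1"

```text
time_s: 14.35
position: [0.5175, -0.1478, 0.0592]
tool_rot: [[-0.0, 1.0, 0.001], [1.0, 0.0, -0.0], [-0.0, 0.001, -1.0]]
ft_force: [-0.5, 0.2, -2.0]
grip_width: 0.0436
gripper_force: 41.2
```

move_arm --pt "0 0 0 0 0 0.15 -1" --pt "0 0 0 0 0 0.3 -1" --pt "0 0 0 0 0 0.3 -1"

```text
time_s: 14.65
position: [0.5176, -0.1482, 0.0586]
tool_rot: [[-0.0, 1.0, 0.002], [1.0, 0.0, -0.002], [-0.002, 0.002, -1.0]]
ft_force: [-8.1, -0.0, 19.9]
grip_width: 0.0437
gripper_force: 44.0
```

move_arm --pt "0 0 0 0 0 -0.15 -1" --pt "0 0 0 0 0 -0.2 -1"

```text
time_s: 14.85
position: [0.5177, -0.148, 0.0587]
tool_rot: [[-0.0, 1.0, 0.002], [1.0, 0.0, -0.001], [-0.001, 0.002, -1.0]]
ft_force: [-1.6, 0.1, 3.0]
grip_width: 0.0435
gripper_force: 41.7
```

move_arm --pt "0 0 0 0 0 0 0.4" --pt "0 0 0 0 0 0 1" --pt "0 0 0 0 0 0 1" --pt "0 0 0 0 0 0 1" --pt "0 0 0 0 0 0 1"

```text
time_s: 15.35
position: [0.5173, -0.1477, 0.0577]
tool_rot: [[0.0, 1.0, -0.0], [1.0, -0.0, 0.0], [0.0, -0.0, -1.0]]
ft_force: [-0.5, -0.6, 0.9]
grip_width: 0.0852
gripper_force: 0.0
```

move_arm --pt "0 0 0 0 0 -2 1" --pt "0 0 0 0 0 -6 1" --pt "0 0 0 0 0 -11 1" --pt "0 0 0 0 0 -16 1" --pt "0 0 0 0 0 -21 1" --squeeze 90

```text
time_s: 15.85
position: [0.5169, -0.1474, 0.2699]
tool_rot: [[-0.0, 1.0, 0.0], [1.0, 0.0, 0.0], [0.0, 0.0, -1.0]]
ft_force: [0.7, -0.8, -0.2]
grip_width: 0.0854
gripper_force: 0.0
```

Run:
```python
from h import *
np.set_printoptions(precision=4,suppress=True)
o=env.observe();print(o["time_s"],o["position"])
s=env.get_image("scene");d=env.get_image("side");w=env.get_image("wrist")
for t in("pack","pack_buttons"):
    a=env.tip_of(t,s);b=env.tip_of(t,d);print(t,[(q["pixel"],q["conf"]) for q in a],[(q["pixel"],q["conf"]) for q in b])
    if a and b: print(tri([ray(s,a[0]["pixel"]),ray(d,b[0]["pixel"])]))
    c=env.tip_of(t,w)
    if c: print(atz(w,c[0]["pixel"],.002 if t=="pack" else .074))
a=s["color"][140:280,190:330];b=w["color"][:,120:520]
cv2.imwrite("pics/st.png",np.hstack([cv2.resize(x,(400,400),interpolation=2) for x in(a,b)])[:,:,::-1])
```

```text
15.85 [ 0.5169 -0.1474  0.2699]
pack [([258.1, 246.4], 0.55)] [([348.7, 214.4], 0.81)]
(array([ 0.5204, -0.1466,  0.0094]), [0.002674224800377902, 0.002674224800377875])
[ 0.5142 -0.145   0.002 ]
pack_buttons [([254.0, 230.9], 0.87)] [([348.7, 193.9], 0.58)]
(array([ 0.5221, -0.1503,  0.077 ]), [0.0027564773775891845, 0.002756477377589079])
[ 0.5178 -0.1455  0.074 ]
```

View pics/st.png

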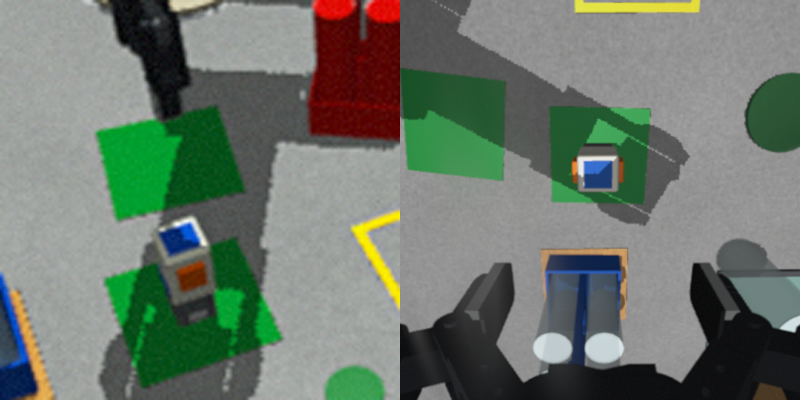

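move_arm --pt "0 0 0 -4 -0.4 0 1" --pt "0 0 0 -8.5 -0.9 0 1" --pt "0 0 0 -13 -1.4 0 1" --pt "0 0 0 -17.5 -1.9 0 1" --pt "0 0 0 -19.9 -2.1 0 1"

```text
time_s: 16.8
position: [0.4953, -0.3499, 0.2663]
tool_rot: [[0.003, 1.0, -0.002], [1.0, -0.002, 0.001], [0.001, -0.002, -1.0]]
ft_force: [0.2, 0.3, -1.3]
grip_width: 0.0854
gripper_force: 0.0
```

move_arm --pt "0 0 0 0 0 0 1" --pt "0 0 0 0 0 0 1"

```text
time_s: 17.0
position: [0.4961, -0.3465, 0.2668]
tool_rot: [[0.001, 1.0, -0.001], [1.0, -0.001, 0.002], [0.002, -0.001, -1.0]]
ft_force: [0.1, 0.3, 0.7]
grip_width: 0.085
gripper_force: 0.0
```

Run:
```python
from h import *
np.set_printoptions(precision=4,suppress=True)
o=env.observe();print(o["time_s"],o["position"])
w=env.get_image("wrist")
hsv=cv2.cvtColor(w["color"],cv2.COLOR_RGB2HSV)
m=cv2.inRange(hsv,(105,120,30),(125,255,255));m[:150]=0;m[:,:295]=0;m[:,340:]=0
m=cv2.morphologyEx(m,cv2.MORPH_OPEN,np.ones((9,9)))
W=np.array([atz(w,q,.208)[:2] for q in np.argwhere(m)[:,::-1]],np.float32);print(cv2.minAreaRect(W),cv2.boundingRect(m))
for t in("caddy_handle","caddy"): print(t,[(atz(w,q["pixel"],.2 if "_" in t else .002),q["conf"]) for q in env.tip_of(t,w)])
```

```text
17.0 [ 0.4961 -0.3465  0.2668]
((0.4946802258491516, -0.34340882301330566), (0.09480347484350204, 0.015510452911257744), 89.13984680175781) (309, 150, 24, 128)
caddy_handle [(array([ 0.4927, -0.3462,  0.2   ]), 0.59)]
caddy [(array([ 0.4921, -0.3439,  0.002 ]), 0.73)]
```

move_arm --pt "0 0 0 0 0 3 1" --pt "0 0 0 0 0 6 1" --pt "0 0 0 0 0 8 1" --pt "0 0 0 0 0 8.4 1" --pt "0 0 0 0 0 8.4 -1" --squeeze 90

```text
time_s: 17.65
position: [0.4966, -0.3461, 0.1841]
tool_rot: [[-0.001, 1.0, -0.0], [1.0, 0.001, 0.0], [0.0, -0.0, -1.0]]
ft_force: [-0.4, -0.1, 0.8]
grip_width: 0.0734
gripper_force: 0.0
```

move_arm --pt "0 0 0 0 0 0 -1" --pt "0 0 0 0 0 0 -1" --pt "0 0 0 0 0 0 -1" --pt "0 0 0 0 0 0 -1" --pt "0 0 0 0 0 0 -1"

```text
time_s: 18.15
position: [0.4961, -0.347, 0.1845]
tool_rot: [[0.0, 1.0, 0.0], [1.0, -0.0, -0.001], [-0.001, 0.0, -1.0]]
ft_force: [-2.9, -0.0, 5.0]
grip_width: 0.0142
gripper_force: 89.3
```

move_arm --pt "0 0 0 0 0 -0.7 -1" --pt "0 0 0 0 0 -2.2 -1" --pt "0 0 0 0 0 -4.5 -1" --pt "0 0 0 0 0 -7.5 -1" --pt "0 0 0 0 0 -10.5 -1"

```text
time_s: 18.65
position: [0.4961, -0.3462, 0.2888]
tool_rot: [[-0.0, 1.0, -0.002], [1.0, 0.0, 0.002], [0.002, -0.002, -1.0]]
ft_force: [-0.0, -0.4, -6.4]
grip_width: 0.0144
gripper_force: 88.2
```

move_arm --pt "0 0 0 0.5 0 -2.2 -1" --pt "0 0 0 2 0.3 -3.5 -1" --pt "0 0 0 4.5 0.7 -4 -1" --pt "0 0 0 7.5 1.2 -4 -1" --pt "0 0 0 10.5 1.7 -4 -1"

```text
time_s: 19.15
position: [0.5132, -0.2395, 0.3277]
tool_rot: [[-0.0, 1.0, -0.002], [1.0, 0.0, 0.002], [0.002, -0.002, -1.0]]
ft_force: [0.5, -0.2, -7.2]
grip_width: 0.0144
gripper_force: 88.2
```

move_arm --pt "0 0 0 3 0.4 0 -1" --pt "0 0 0 6 0.8 0 -1" --pt "0 0 0 9 1.2 0 -1" --pt "0 0 0 12 1.6 0 -1" --pt "0 0 0 15 2 0 -1"

```text
time_s: 19.65
position: [0.5328, -0.0893, 0.3277]
tool_rot: [[-0.001, 1.0, -0.002], [1.0, 0.001, 0.002], [0.002, -0.002, -1.0]]
ft_force: [0.5, -0.9, -7.3]
grip_width: 0.0146
gripper_force: 88.2
```

move_arm --pt "0 0 0 3 0.5 0 -1" --pt "0 0 0 6 1 0 -1" --pt "0 0 0 9 1.5 0 -1" --pt "0 0 0 12 2 0 -1" --pt "0 0 0 14.5 2.4 1 -1"

```text
time_s: 20.15
position: [0.557, 0.056, 0.3187]
tool_rot: [[-0.001, 1.0, 0.0], [1.0, 0.001, 0.001], [0.001, 0.0, -1.0]]
ft_force: [1.0, -1.1, -7.4]
grip_width: 0.0141
gripper_force: 88.2
```

move_arm --pt "0 0 0 2 0.3 1.5 -1" --pt "0 0 0 3.5 0.5 3.5 -1" --pt "0 0 0 4.1 0.6 6 -1" --pt "0 0 0 4.1 0.6 8.5 -1" --pt "0 0 0 4.1 0.6 10.5 -1"

```text
time_s: 20.65
position: [0.5618, 0.0956, 0.2112]
tool_rot: [[-0.001, 1.0, -0.004], [1.0, 0.001, 0.001], [0.001, -0.004, -1.0]]
ft_force: [-0.7, 0.6, -6.4]
grip_width: 0.0146
gripper_force: 88.2
```

move_arm --pt "0 0 0 0 0 1 -1" --pt "0 0 0 0 0 1.8 -1" --pt "0 0 0 0 0 2.2 -1" --pt "0 0 0 0 0 2.5 -1" --pt "0 0 0 0 0 2.5 -1"

```text
time_s: 21.15
position: [0.5633, 0.0943, 0.189]
tool_rot: [[0.0, 1.0, 0.0], [1.0, -0.0, -0.0], [-0.0, 0.0, -1.0]]
ft_force: [0.4, -0.1, -6.8]
grip_width: 0.0142
gripper_force: 88.3
```

move_arm --pt "0 0 0 0.1 0 0.2 -1" --pt "0 0 0 0.1 0 0.4 -1" --pt "0 0 0 0.1 0 0.5 -1" --pt "0 0 0 0.1 0 0.6 -1" --pt "0 0 0 0.1 0 0.6 -1"

```text
time_s: 21.65
position: [0.5632, 0.0953, 0.1827]
tool_rot: [[0.0, 1.0, -0.0], [1.0, -0.0, 0.0], [0.0, -0.0, -1.0]]
ft_force: [0.4, 0.7, -7.2]
grip_width: 0.0141
gripper_force: 88.3
```

move_arm --pt "0 0 0 0.1 0 0.1 -1" --pt "0 0 0 0.1 0 0.2 -1" --pt "0 0 0 0.1 0 0.2 -1"

```text
time_s: 21.95
position: [0.5636, 0.0958, 0.1826]
tool_rot: [[0.0, 1.0, 0.003], [1.0, -0.0, -0.001], [-0.001, 0.003, -1.0]]
ft_force: [-3.8, -2.8, 6.5]
grip_width: 0.0144
gripper_force: 90.1
```

Touched down. Release, back off, check.

move_arm --pt "0 0 0 0 0 0 0.3" --pt "0 0 0 0 0 0 1" --pt "0 0 0 0 0 0 1" --pt "0 0 0 0 0 -1 1" --pt "0 0 0 0 0 -4 1"

```text
time_s: 22.45
position: [0.5624, 0.0964, 0.2195]
tool_rot: [[0.0, 1.0, -0.005], [1.0, -0.0, 0.0], [0.0, -0.005, -1.0]]
ft_force: [0.1, 0.2, -0.1]
grip_width: 0.0841
gripper_force: 0.0
```

move_arm --pt "0 0 0 0 0 -3 1" --pt "0 0 0 0 0 -4.5 1" --pt "0 0 0 0 0 -4.5 1" --pt "0 0 0 0 0 -4.5 1"

```text
time_s: 22.85
position: [0.5631, 0.0964, 0.2654]
tool_rot: [[-0.0, 1.0, -0.0], [1.0, 0.0, 0.0], [0.0, -0.0, -1.0]]
ft_force: [-0.2, 0.2, -1.2]
grip_width: 0.0853
gripper_force: 0.0
```

Run:
```python
from h import *
np.set_printoptions(precision=4,suppress=True)
o=env.observe();print(o["time_s"],o["position"])
w=env.get_image("wrist");s=env.get_image("scene");d=env.get_image("side")
hsv=cv2.cvtColor(w["color"],cv2.COLOR_RGB2HSV)
def rect(m,z):
    return cv2.minAreaRect(np.array([atz(w,q,z)[:2] for q in np.argwhere(m)[:,::-1]],np.float32))
m=cv2.inRange(hsv,(105,120,30),(125,255,255));m[:145]=0;m[:,:295]=0;m[:,340:]=0
m=cv2.morphologyEx(m,cv2.MORPH_OPEN,np.ones((9,9)))
print("handle",rect(m,.206)); print("tape",rect(cv2.inRange(hsv,(22,130,120),(34,255,255)),0))
for t in("caddy_handle","caddy","pack","pack_buttons"):
    z=dict(caddy_handle=.198,caddy=0,pack=.002,pack_buttons=.074)[t]
    for n,p in(("w",w),("s",s),("d",d)): print(t,n,[(atz(p,q["pixel"],z)[:2],round(q["conf"],2)) for q in env.tip_of(t,p)])
a=s["color"][140:290,230:380+0]
b=w["color"][60:320,190:450]
cv2.imwrite("pics/fin.png",np.hstack([cv2.resize(x,(400,400),interpolation=2) for x in(a,b)])[:,:,::-1])
```

```text
22.85 [0.5631 0.0964 0.2654]
handle ((0.5624397993087769, 0.10071179270744324), (0.09834116697311401, 0.015592060983181), 89.23417663574219)
tape ((0.5623849034309387, 0.09878478944301605), (0.14596949517726898, 0.14541594684123993), 0.28172844648361206)
caddy_handle w [(array([0.562 , 0.0983]), 0.9), (array([0.3326, 0.1099]), 0.55)]
caddy_handle s [(array([0.3288, 0.1135]), 0.67), (array([0.5569, 0.0999]), 0.57)]
caddy_handle d [(array([0.5655, 0.0917]), 0.95), (array([0.3254, 0.1123]), 0.68)]
caddy w [(array([0.3397, 0.1107]), 0.85), (array([0.563, 0.095]), 0.79)]
caddy s [(array([0.3471, 0.113 ]), 0.93), (array([0.558 , 0.0875]), 0.62)]
caddy d [(array([0.3274, 0.1045]), 0.77), (array([0.5606, 0.0978]), 0.69)]
pack w [(array([ 0.5124, -0.1466]), 0.63), (array([ 0.5141, -0.1415]), 0.31)]
pack s [(array([ 0.5203, -0.1404]), 0.8)]
pack d [(array([ 0.5203, -0.1749]), 0.6)]
pack_buttons w [(array([ 0.5196, -0.1355]), 0.71), (array([ 0.6974, -0.2087]), 0.21)]
pack_buttons s [(array([ 0.5151, -0.1496]), 0.79)]
pack_buttons d [(array([ 0.5161, -0.1424]), 0.72)]
```

View pics/fin.png

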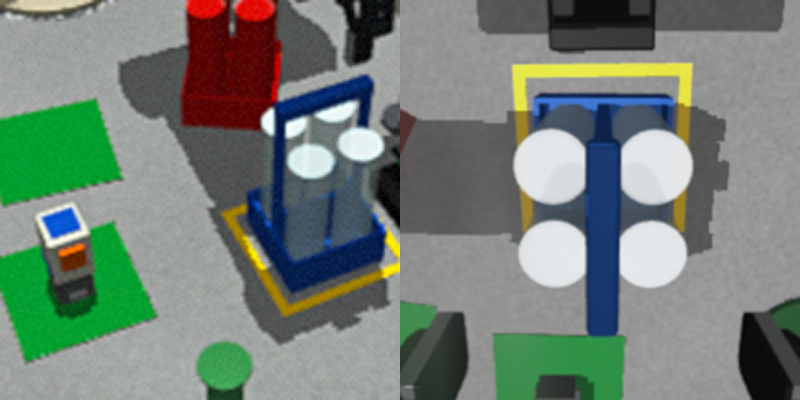

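The last picture shows the caddy standing centred and square inside the yellow tape. The pack is upright on the farther green mat, and the gripper is clear above the handle.

```bash
python3 -c "
from rig import env
print(env.close_job())"
```

```text
the job is handed in; nothing more can be done
None
```

The job is handed in: the last check showed the pack upright on the farther green mat and the caddy back in its tape outline, about 2 mm off centre and about 1° off square; no verdict came back.

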